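# Pack the large castor kit

### The job

An order for one large castor is waiting on the packing bench: pack the large wheel, the long axle bolt and the large fork into the black tray, each lying fully down in the recess shaped for it (wheel in the round one, bolt lengthwise in the long slot, fork in the square one, standing on its plate as it does now). The small wheel, short bolt and small fork belong to another order: leave them where they are.

Things in the scene. Friction and masses are not known exactly. Their poses are not given: they have to be found in the camera images.
- tray: Shallow black plastic packing tray, fixed to the bench, 318 mm long (x) by 156 mm (y), 30 mm high, 4 mm walls and floor, open above. It holds the three inserts in a row along its x axis, centres at -102, 0 and +102 mm. Origin: centre of its underside, on the bench.
- insert_round: Off-white moulded insert, 100 x 142 x 18 mm (x, y, z), fixed in one of the tray's three places (it varies), turned like the tray. Origin: centre of its underside, 4 mm above the bench; its top is at z = 18 mm, the floor of its central, grey-lined recess at z = 8 mm. Its recess is round, 78 mm across: for the wheel.
- insert_square: Off-white moulded insert, 100 x 142 x 18 mm (x, y, z), fixed in one of the tray's three places (it varies), turned like the tray. Origin: centre of its underside, 4 mm above the bench; its top is at z = 18 mm, the floor of its central, grey-lined recess at z = 8 mm. Its recess is square, 82 x 82 mm, sides along its x and y: for the fork.
- insert_slot: Off-white moulded insert, 100 x 142 x 18 mm (x, y, z), fixed in one of the tray's three places (it varies), turned like the tray. Origin: centre of its underside, 4 mm above the bench; its top is at z = 18 mm, the floor of its central, grey-lined recess at z = 8 mm. Its recess is a long slot, 130 mm along its y and 50 mm along its x: for the bolt.
- wheel_large: The large castor wheel: black rubber tyre 58 mm across and 24 mm wide, grey hub (1 mm proud above) with a small steel bush; lies flat. About 120 g. Origin: its centre, 12 mm above its underside; z is the axle.
- wheel_small: The small castor wheel, same looks: 40 mm across, 18 mm wide, lies flat. Does not belong in this order. Origin: its centre, 9 mm above its underside.
- bolt_long: The long steel axle bolt, lying level, 110 mm overall along its x: round shank 18 mm thick, hexagonal head at the -x end (13 mm long, 30 mm across flats) and an equal nut near the +x end, resting on their flats; the shank is free for 78 mm between head and nut. About 240 g. Origin: on its axis at mid length, 15 mm above what it lies on.
- bolt_short: The short steel axle bolt, same shape: 72 mm long, shank 12 mm, head and nut 20 mm across flats. Does not belong in this order. Origin: on its axis at mid length, 10 mm above the bench.
- fork_large: The large castor fork of bare aluminium: a square plate 64 x 64 x 5 mm lying flat, with two upright parallel cheeks standing on it, each 5 mm thick and 40 mm long along x, their outer faces 41 mm apart along y (20.5 mm either side of the centre), tops 50 mm above the underside. About 160 g. Origin: centre of the plate's underside.
- fork_small: The small castor fork, same shape: plate 44 x 44 x 4 mm, cheeks 29 mm apart outside, 34 mm high. Does not belong in this order. Origin: centre of the plate's underside.
Mind the look-alikes: they are no part of the job. What is shaped like the insert_round but turquoise is not meant. Leave any orange or yellow look-alike of the bolt_long alone.

How it is judged:
At the end, for the whole second after the job is handed in: On the recess floors, at rest: large wheel flat in the round one (within 14 mm of centre), large fork upright in the square one (14 mm each way), long bolt level and lengthwise in the slot (17 mm each way). Small wheel, short bolt and small fork within 30 mm of their starts (horizontal distance between wheel_large and insert_round below 0.014 m and z of wheel_large in the frame of insert_round between 0 and 0.024 m and angle between the z axis of wheel_large and the z axis of insert_round, either way round below 0.12 rad and x of fork_large in the frame of insert_square between -0.014 and 0.014 m and y of fork_large in the frame of insert_square between -0.014 and 0.014 m and z of fork_large in the frame of insert_square between 0 and 0.012 m and angle between fork_large's own z axis and vertical below 0.12 rad and x of bolt_long in the frame of insert_slot between -0.017 and 0.017 m and y of bolt_long in the frame of insert_slot between -0.017 and 0.017 m and z of bolt_long in the frame of insert_slot between 0 and 0.0265 m and angle between the x axis of bolt_long and the y axis of insert_slot, either way round below 0.3 rad and linear speed of each of wheel_large, bolt_long, fork_large below 0.02 m/s and angular speed of each of wheel_large, bolt_long, fork_large below 0.3 rad/s and distance of each of wheel_small, bolt_short, fork_small from where it was at the start of the episode below 0.03 m); the robot touches nothing.
It fails at once if the wheel small is moved by more than 30 mm (distance of wheel_small from where it was at the start of the episode above 0.03 m).
It fails at once if the bolt short is moved by more than 30 mm (distance of bolt_short from where it was at the start of the episode above 0.03 m).
It fails at once if the fork small is moved by more than 30 mm (distance of fork_small from where it was at the start of the episode above 0.03 m).
It also fails if it takes over 88 s, if anything falls off the work surface, if the arm or the gripper's body presses on something with over 40 N, if the wrist force passes 120 N, or if a joint passes its speed limit or range.

### The arm

A 6-joint arm with a two-finger parallel gripper is mounted at the origin on the work surface. World frame = base frame: x ahead of the robot, y to its left, z up, the work surface at z = 0. Lengths are in m, angles in rad, forces in N, time in s.
With the tool pointing down it reaches from about 0.25 to 0.725 m from the base axis. Payload 4 kg.
Tool frame: the origin (TCP) lies midway between the tips of the shut fingers; the grasp point (between the pads) lies grip_point_offset behind it (grip_point_offset is the distance from the TCP to the grasp point, in m); z points along the fingers, y is the line along which they close (so a half turn about z gives the same grasp; the last joint's range is limited). The gripper opens to 85 mm and grips with 20 to 120 N. Pads are 22 mm wide; open, the fingers measure 114 mm over their backs; the gripper's body (76 mm by 85 mm) begins 54 mm behind the grasp point. The pads swing forward as they close: fully open they stand 13 mm farther back than shut.
Start: joints at [-1.305, 0.241, 0.005, 1.335, 0, 1.571], TCP at [0.131, -0.482, 0.231] pointing down, gripper open.
Joint ranges: [-2.72, 2.72], [-1.05, 1.87], [-1.09, 1.28], [-1.99, 2.15], [-1.42, 1.44], [-3.14, 3.14]. Speed limits (rad/s): [2.79, 2.79, 3.14, 3.14, 3.14, 3.14].

### API

Orientations are given as a unit quaternion [x, y, z, w].
In Python, from workcell import * gives the robot as it stands. The module is installed in compiled form; this text tells all that it offers.
- The arm moves only by the tool arm_command, never from a script. Its arguments are lists of equal length, an entry for each row: "slide": the shift along the tool's x, y, z in cm, a list of three; "spin": the turn about the tool's z in degrees. A call has exactly 5 rows; each row is the pose to reach, as a shift and turn from the pose commanded when the call began, along the tool's axes at that moment; what a row does not reach only later rows make up. A row lasts 1/8 s, in which the tool goes at most 62.5 mm and 10.7 degrees, less where a joint would pass 70% of its speed; a pose out of reach is approached as far as the arm can. A call with a gripper value outside its range is refused whole. "jaw" is the finger opening in cm, from 0 to 8.54, set as the call begins (left out, the last holds). The fingers move at their own pace and stop on an object; the grip force is fixed at half the most. Time passes only in rows, so rows that repeat a pose let the fingers close, or fill a call up. It gives the time, the measured TCP pose, the force, the opening and the grip force at its end, in the units of the state.
- get_obs(): the state, without advancing time (a new reading comes with each control period).
- camera(name): name is "scene" or "top" or "wrist"; returns a dict with "pixels" (420x560x3 uint8, red, green, blue), "range_z" (420x560 float32, m along the optical axis (not along the pixel's ray), 0 where there is no reading), "intrinsics" (3x3 intrinsics, pixels), "rvec" (rotation vector, rad) and "tvec" (3), from world to camera coordinates, as OpenCV has them. Camera axes: x right, y down, z forward; pixel columns grow to the right and rows downward; lengths in m; the calibration is good to about 2 mm. A picture is of the moment at which its call begins.
- job_done(): hands the job in; it is judged then, once.
Trained networks look in a picture, given as the dict that the camera call returned (one of the last four; its "shot" number tells which), for a name from the list of things; names that differ only in an ending like _2 or _b are one class to them, and where a whole thing is asked for, a point or a joint stands for the part that bears it (a point fixed in the world has none). Each returns a list of dicts, best first, with "confidence" (0 to 1); they miss things now and then, are a little off and sometimes report something else, mostly with a low value. They report only what shows in the picture. A call takes as long as a camera call. They do not tell look-alikes from the thing itself.
- recognise(picture, thing): "centre" ([column, row] in pixels, amid what is visible of it).
- landmark_of(picture, thing): "centre" ([column, row] in pixels: a listed point, or the origin of a listed thing).
The state is a dict: "clock": time; "joint_pos": joint angles; "joint_vel": joint speeds; "tau": joint torques, N m; "eef_pos": TCP position; "tool_rot": TCP orientation; "ft_force": force on the tool from outside, world axes, zero at the start; "ft_torque": the same for the moment, N m; "grip_width": finger opening in m; "grasp_force": force on a finger pad.
Only numpy, scipy, OpenCV 4.12 (cv2) and the standard library are available. Lean on these libraries where they do the work, as an engineer would, in place of code of your own. Each camera call takes 0.05 s, during which the arm holds its last target. There are 200 camera calls.

## Working session

There is one attempt and no reset: what is moved stays moved. The work goes in short steps, Python scripts to look and compute and a tool call to move; the robot and the scene stay as the last step left them, time stands still between calls to the robot, and variables do not carry over. Pictures are saved under pics/ and viewed, at most 14 in all, crops included, and the job is handed in when it is done.

Besides the shell and the picture viewer there is one more tool, called as name(argument=value, ...), one argument or row to a line, values as JSON. arm_command: Moves the arm, as the interface text tells. Its arguments: {"type":"object","properties":{"slide":{"type":"array","items":{"type":"array","items":{"type":"number"}}},"spin":{"type":"array","items":{"type":"number"}},"jaw":{"type":"number"}},"required":["slide","spin"]}

```bash
mkdir -p pics
cat > h.py <<'E'
from workcell import *
import numpy as np, cv2
def bp(c,uv,z=None):
    K=np.array(c["intrinsics"]);R,_=cv2.Rodrigues(np.array(c["rvec"],float));t=np.array(c["tvec"],float).ravel()
    ray=R.T@np.linalg.inv(K)@np.array([uv[0],uv[1],1.]);o=-R.T@t
    if z is None:
        d=float(c["range_z"][int(round(uv[1])),int(round(uv[0]))]); return o+ray*d
    return o+ray*(z-o[2])/ray[2]
def cloud(c):
    K=np.array(c["intrinsics"]);R,_=cv2.Rodrigues(np.array(c["rvec"],float));t=np.array(c["tvec"],float).ravel()
    h,w=c["range_z"].shape;u,v=np.meshgrid(np.arange(w),np.arange(h));d=c["range_z"]
    P=np.stack([(u-K[0,2])/K[0,0]*d,(v-K[1,2])/K[1,1]*d,d],-1)
    return (P-t)@R
def save(c,n): cv2.imwrite("pics/"+n,np.ascontiguousarray(c["pixels"][:,:,::-1]))
E
python3 - <<'E'
from h import *
o=get_obs();print({k:np.round(v,3) for k,v in o.items()})
for n in ("top","scene"):
    c=camera(n);save(c,n+"0.png")
    for t,z in dict(tray=0,insert_round=.004,insert_square=.004,insert_slot=.004,wheel_large=.012,wheel_small=.009,bolt_long=.015,bolt_short=.01,fork_large=0,fork_small=0).items():
        print(n,t,[(round(r["confidence"],2),np.round(r["centre"]).tolist(),np.round(bp(c,r["centre"],z)[:2],3).tolist()) for r in landmark_of(c,t)[:3]])
E
```

```text
{'clock': np.float64(0.0), 'joint_pos': array([-1.305,  0.241,  0.004,  1.335,  0.   ,  1.571]), 'joint_vel': array([ 0.001, -0.001,  0.001,  0.002, -0.001,  0.002]), 'tau': array([-0.0000e+00, -3.7232e+01,  2.5241e+01,  1.7000e-02,  0.0000e+00,
        0.0000e+00]), 'eef_pos': array([ 0.131, -0.482,  0.23 ]), 'tool_rot': array([ 0.991,  0.133, -0.   , -0.001]), 'ft_force': array([ 0.738, -0.803,  0.418]), 'ft_torque': array([-0.015, -0.06 , -0.004]), 'grasp_force': np.float64(0.0), 'grip_width': np.float64(0.085)}
top tray []
top insert_round [(0.78, [99.0, 193.0], [0.45, 0.707]), (0.76, [261.0, 131.0], [0.642, 0.21])]
top insert_square [(0.89, [255.0, 162.0], [0.545, 0.23])]
top insert_slot [(0.8, [253.0, 194.0], [0.446, 0.236])]
top wheel_large [(0.73, [435.0, 134.0], [0.632, -0.327]), (0.41, [347.0, 192.0], [0.453, -0.052])]
top wheel_small [(0.47, [347.0, 195.0], [0.443, -0.053])]
top bolt_long [(0.79, [414.0, 224.0], [0.354, -0.254]), (0.77, [456.0, 275.0], [0.198, -0.377])]
top bolt_short [(0.64, [344.0, 137.0], [0.622, -0.046])]
top fork_large [(0.6, [392.0, 141.0], [0.612, -
[... 193 characters left out ...]
 248.0], [0.642, 0.214]), (0.63, [405.0, 325.0], [0.441, 0.712]), (0.33, [291.0, 229.0], [0.434, 0.238])]
scene insert_square [(0.58, [258.0, 238.0], [0.543, 0.222]), (0.16, [194.0, 159.0], [0.469, -0.343])]
scene insert_slot [(0.85, [288.0, 230.0], [0.445, 0.235])]
scene wheel_large [(0.55, [159.0, 170.0], [0.618, -0.32])]
scene wheel_small [(0.57, [236.0, 187.0], [0.449, -0.064])]
scene bolt_long [(0.75, [232.0, 158.0], [0.358, -0.252]), (0.65, [194.0, 158.0], [0.475, -0.329]), (0.5, [250.0, 134.0], [0.186, -0.401])]
scene bolt_short [(0.41, [193.0, 207.0], [0.627, -0.032])]
scene fork_large [(0.9, [176.0, 186.0], [0.607, -0.199])]
scene fork_small [(0.54, [218.0, 180.0], [0.471, -0.156])]
```

View pics/top0.png

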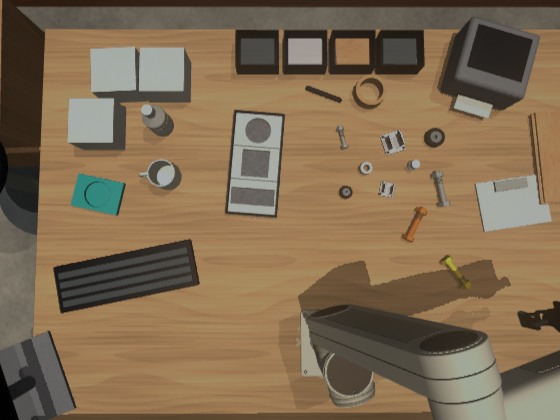

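View pics/scene0.png

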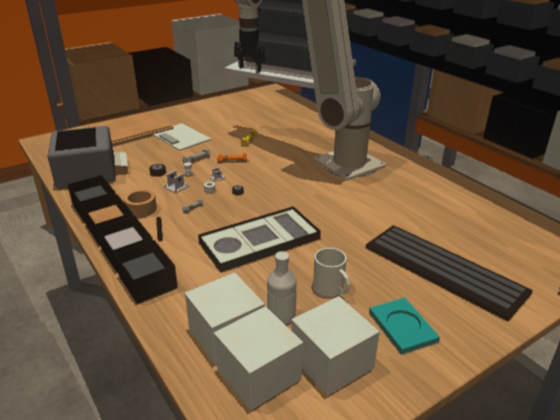

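Top view: large wheel (434,137), large fork (393,142), grey long bolt (440,188), small parts (342,137), (346,192), (386,189). The tray's round insert is at (258,131), the square at (255,163) and the slot at (253,196). Orange and yellow bolts and the turquoise insert are decoys.

```bash
cat >> h.py <<'E'
from scipy.spatial.transform import Rotation as Ro
def go(x,y,z,yaw):
    "yaw: world angle deg of tool x axis; spin is about tool z (down)"
    o=get_obs();R=Ro.from_quat(o["tool_rot"]).as_matrix()
    s=R.T@(np.array([x,y,z])-o["eef_pos"])*100
    cy=np.degrees(np.arctan2(R[1,0],R[0,0]));d=(cy-yaw+180)%360-180
    print("pos",np.round(o["eef_pos"],4),"yaw",round(cy,1),"j",np.round(o["joint_pos"],2),"slide",np.round(s,2),"spin",round(d,1))
E
python3 -c "
from h import *
go(.48,-.22,.36,0)"
```

```text
pos [ 0.1313 -0.4824  0.2313] yaw 15.2 j [-1.31  0.24  0.    1.34  0.    1.57] slide [ 40.54 -16.16 -12.87] spin 15.2
```

arm_command(
  slide=[
    [5,-2,-4],
    [10,-4,-8],
    [15,-6,-12.9],
    [20,-8,-12.9],
    [25,-10,-12.9],
  ],
  spin=[3,6,9,12,15.2],
)

```text
clock: 1.72
eef_pos: [0.348, -0.3196, 0.362]
tool_rot: [1.0, -0.001, 0.001, 0.001]
ft_force: [0.6, -0.2, -0.3]
grip_width: 0.0856
grasp_force: 0.0
```

```bash
python3 -c "
from h import *
go(.48,-.22,.36,0)"
```

```text
pos [ 0.348  -0.3196  0.362 ] yaw -0.1 j [-0.74  0.17  0.25  1.65 -0.    2.4 ] slide [13.18 -9.99  0.21] spin -0.1
```

arm_command(
  slide=[
    [4,-3,0],
    [8,-6,0],
    [13,-10,0],
    [13,-10,0],
    [13,-10,0],
  ],
  spin=[0,0,0,0,0],
)

```text
clock: 2.35
eef_pos: [0.4762, -0.22, 0.36]
tool_rot: [1.0, 0.001, -0.0, 0.0]
ft_force: [0.5, -0.7, 0.4]
grip_width: 0.0857
grasp_force: 0.0
```

Run:
```python
from h import *
c=camera("wrist");save(c,"w1.png");np.save("w1.npy",c,allow_pickle=True)
for uv in ((0,0),(559,0),(0,419),(559,419)): print(bp(c,uv,0).round(3))
for t,z in dict(wheel_large=.012,wheel_small=.009,bolt_long=.015,bolt_short=.01,fork_large=0,fork_small=0).items():
    print(t,[(round(r["confidence"],2),np.round(r["centre"]).tolist(),np.round(bp(c,r["centre"],z)[:2],3).tolist()) for r in landmark_of(c,t)[:3]])
```

```text
[0.717 0.192 0.   ]
[ 0.718 -0.632  0.   ]
[-0.1    0.409  0.   ]
[-0.099 -0.853  0.   ]
wheel_large [(0.61, [345.0, 71.0], [0.62, -0.321])]
wheel_small [(0.84, [175.0, 173.0], [0.461, -0.044])]
bolt_long [(0.97, [299.0, 237.0], [0.349, -0.256]), (0.73, [359.0, 308.0], [0.203, -0.373]), (0.64, [349.0, 174.0], [0.461, -0.337])]
bolt_short [(0.55, [348.0, 175.0], [0.459, -0.336])]
fork_large [(0.86, [265.0, 84.0], [0.603, -0.198])]
fork_small [(0.63, [253.0, 172.0], [0.462, -0.175])]
```

View pics/w1.png

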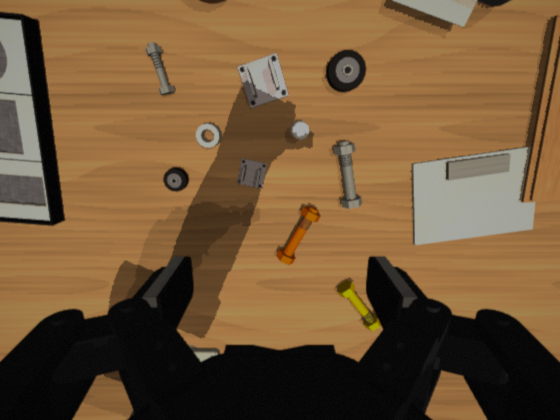

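The wrist view shows the large wheel (346,71), the large fork (263,81), the grey long bolt (347,174) and the small fork (252,173), with all parts separate. I'll refine the poses from depth.

Run:
```python
from h import *
c=np.load("w1.npy",allow_pickle=True).item();P=cloud(c)
V,U=np.mgrid[:420,:560]
def seg(n,u,v,h,lo,hi):
    m=(abs(U-u)<h)&(abs(V-v)<h)&(P[...,2]>lo)&(P[...,2]<hi)
    q=P[m]; r=cv2.minAreaRect((q[:,:2]*1000).astype(np.float32))
    print(n,m.sum(),"z",np.percentile(q[:,2],[5,50,95,100]).round(4),"rect",[np.round(x,1) for x in r]); return q
m=(abs(U-300)<5)&(abs(V-200)<40); print("bench z",np.median(P[360:380,:,2][:,230:330]),np.median(P[100:140,380:400,2]),np.median(P[50:60,200:220,2]))
seg("wheel",346,71,30,.012,.04)
seg("bolt",347,174,42,.008,.05)
seg("bolt hi",347,174,42,.022,.05)
seg("plate",263,81,34,.002,.065)
seg("cheeks",263,81,34,.03,.065)
for n,u,v,h in (("ring",207,134,18),("cyl",300,130,16),("sfork",252,173,20),("sbolt",161,68,32),("swheel",176,179,18)): seg(n,u,v,h,.005,.09)
```

```text
bench z 0.4423028513001636 0.00012705923763764635 -0.00015201111723673604
wheel 1295 z [0.0217 0.0245 0.0273 0.0294] rect [array([ 618.8, -320.3]), array([56.4, 56. ]), np.float64(3.3)]
bolt 1042 z [0.0157 0.0231 0.0305 0.0432] rect [array([ 460.6, -311.1]), array([140.8,  96.1]), np.float64(2.0)]
bolt hi 665 z [0.0223 0.0245 0.0309 0.0432] rect [array([ 462.3, -309. ]), array([137.3,  92.1]), np.float64(2.0)]
plate 1847 z [0.0032 0.0051 0.0501 0.0524] rect [array([ 606.9, -193.7]), array([102.3,  95.1]), np.float64(87.3)]
cheeks 254 z [0.0387 0.0496 0.0513 0.0524] rect [array([ 606. , -194.5]), array([39.6, 41.9]), np.float64(18.2)]
ring 414 z [0.0096 0.0252 0.0271 0.0283] rect [array([ 524.3, -107. ]), array([36.6, 35.3]), np.float64(89.7)]
cyl 279 z [0.0116 0.0417 0.0432 0.0446] rect [array([ 533.4, -252.1]), array([26.6, 26.3]), np.float64(1.7)]
sfork 194 z [0.0051 0.0277 0.0348 0.0358] rect [array([ 460.1, -172.8]), array([41.2, 42.2]), np.float64(79.8)]
sbolt 545 z [0.0098 0.0153 0.0204 0.0218] rect [array([622.7, -36.2]), array([72.6, 23.8]), np.float64(13.7)]
swheel 472 z [0.0097 0.0182 0.021  0.0234] rect [array([451.6, -45.9]), array([37.9, 37.6]), np.float64(1.7)]
```

Run:
```python
import workcell; print([n for n in dir(workcell) if n[0]!="_"], getattr(workcell,"grip_point_offset",None))
from h import *
c=np.load("w1.npy",allow_pickle=True).item();P=cloud(c)
V,U=np.mgrid[:420,:560]
m=((abs(U-347)<22)&(abs(V-174)<42)&(P[...,2]>.008)&(P[...,2]<.05)&~((U<328)&(V<150))).astype(np.uint8)
n,l,s,_=cv2.connectedComponentsWithStats(m);k=1+s[1:,4].argmax();q=P[l==k]
print("bolt",len(q),cv2.minAreaRect((q[:,:2]*1000).astype(np.float32)))
p=q[:,:2]*1000;w,e=np.linalg.eigh(np.cov(p.T));print("pca",p.mean(0),np.degrees(np.arctan2(e[1,1],e[0,1])))
for n,u,v,h in (("L",263,81,34),("S",252,173,20)):
    z=.042 if n=="L" else .028
    m=(abs(U-u)<h)&(abs(V-v)<h)&(P[...,2]>z)&(P[...,2]<.065);q=(P[m][:,:2]*1000).astype(np.float32)
    # cheek direction: the angle minimising variance within the two clusters
    best=[]
    for a in np.arange(-90,90,1):
        nrm=np.array([-np.sin(np.radians(a)),np.cos(np.radians(a))]);d=q@nrm;mid=(d.min()+d.max())/2
        best.append((d[d<mid].var()+d[d>=mid].var(),a,d.max()-d.min()))
    print(n,sorted(best)[:2],q.mean(0))
```

```text
['Unreachable', 'camera', 'get_obs', 'grip_point_offset', 'job_done', 'landmark_of', 'recognise'] 0.0187
bolt 926 ((461.1087341308594, -334.7091979980469), (110.3004150390625, 34.88801193237305), 11.534391403198242)
pca [ 461.93709322 -332.75335821] -168.40405919110705
L [(np.float64(4.60387446840662), np.int64(18), np.float64(41.1319007540543)), (np.float64(4.60675862117827), np.int64(17), np.float64(41.1398245714808))] [ 606.17535 -194.59602]
S [(np.float64(3.1834155248838965), np.int64(-13), np.float64(29.447785944621813)), (np.float64(3.203889458034526), np.int64(-12), np.float64(29.29720142392828))] [ 460.50323 -172.68922]
```

```bash
python3 -c "
from h import *
go(.461,-.334,.012,11.5)"
```

```text
pos [ 0.4756 -0.221   0.3607] yaw -0.1 j [-0.44  0.28  0.39  1.68 -0.    2.71] slide [-1.46 11.29 34.87] spin -11.6
```

arm_command(
  slide=[
    [-0.5,4,4],
    [-1,8,8],
    [-1.5,11.3,13],
    [-1.5,11.3,18.5],
    [-1.5,11.3,24],
  ],
  spin=[-3,-6,-9,-11.6,-11.6],
  jaw=5,
)

```text
clock: 3.32
eef_pos: [0.4606, -0.3344, 0.1189]
tool_rot: [0.995, 0.1, 0.0, 0.0]
ft_force: [0.4, -0.7, -0.7]
grip_width: 0.0501
grasp_force: 0.0
```

Run:
```python
from h import *
c=camera("wrist");save(c,"w2.png")
go(.461,-.334,.012,11.5)
P=cloud(c);m=((P[...,2]>.017)&(P[...,2]<.035)&(abs(P[...,0]-.461)<.07)&(abs(P[...,1]+.334)<.035)).astype(np.uint8)
n,l,s,_=cv2.connectedComponentsWithStats(m);k=1+s[1:,4].argmax();q=P[l==k];print(len(q),cv2.minAreaRect((q[:,:2]*1000).astype(np.float32)))
```

```text
pos [ 0.456  -0.3307  0.1106] yaw 11.5 j [-0.63  0.45 -0.01  1.12  0.    2.31] slide [0.52 0.52 9.85] spin 0.0
3129 ((461.5332946777344, -334.1871032714844), (109.85897827148438, 32.69560623168945), 11.395390510559082)
```

View pics/w2.png

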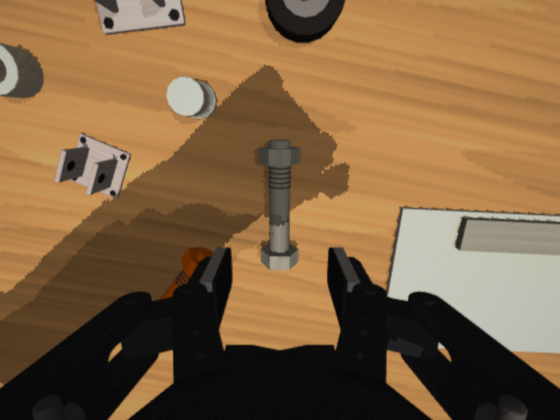

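The bolt is centred between the fingers (279,205) and aligned. The measured pose wandered after the move, so I'm checking it again.

Run:
```python
from h import *
go(.461,-.334,.012,11.5);print(get_obs()["joint_vel"],get_obs()["clock"])
```

```text
pos [ 0.456  -0.3307  0.1106] yaw 11.5 j [-0.63  0.45 -0.01  1.12  0.    2.31] slide [0.52 0.52 9.85] spin 0.0
[ 0.01067027 -0.00753646  0.03372546  0.21498238 -0.00262975  0.00175462] 3.375
```

arm_command(
  slide=[
    [0,0,1],
    [0,0,2],
    [0,0,2],
    [0,0,2],
    [0,0,2],
  ],
  spin=[0,0,0,0,0],
)

```text
clock: 4.0
eef_pos: [0.4619, -0.3336, 0.1015]
tool_rot: [0.995, 0.101, 0.001, 0.001]
ft_force: [-0.4, -0.1, 0.4]
grip_width: 0.0504
grasp_force: 0.0
```

Run:
```python
from h import *
go(.461,-.334,.012,11.5)
```

```text
pos [ 0.4619 -0.3336  0.1015] yaw 11.6 j [-0.63  0.46 -0.03  1.08 -0.    2.31] slide [-0.11  0.01  8.94] spin 0.1
```

arm_command(
  slide=[
    [-0.1,0,3],
    [-0.1,0,6],
    [-0.1,0,8],
    [-0.1,0,8.9],
    [-0.1,0,8.9],
  ],
  spin=[0,0,0,0,0],
)

```text
clock: 4.62
eef_pos: [0.4603, -0.3334, 0.0112]
tool_rot: [0.995, 0.101, -0.0, -0.0]
ft_force: [0.6, 0.5, 0.8]
grip_width: 0.0501
grasp_force: 0.0
```

arm_command(
  slide=[
    [0,0,0],
    [0,0,0],
    [0,0,0],
    [0,0,0],
    [0,0,0],
  ],
  spin=[0,0,0,0,0],
  jaw=0,
)

```text
clock: 5.25
eef_pos: [0.4612, -0.3342, 0.0127]
tool_rot: [0.995, 0.101, 0.001, 0.001]
ft_force: [-1.2, -0.0, 5.4]
grip_width: 0.0155
grasp_force: 58.9
```

arm_command(
  slide=[
    [0,0,-2],
    [0,0,-5],
    [0,0,-9],
    [0,0,-14],
    [0,0,-16],
  ],
  spin=[0,0,0,0,0],
)

```text
clock: 5.88
eef_pos: [0.4614, -0.3341, 0.1743]
tool_rot: [0.995, 0.101, 0.002, 0.001]
ft_force: [0.3, 0.5, -2.4]
grip_width: 0.0154
grasp_force: 58.9
```

Run:
```python
from h import *
c=camera("top")
P=cloud(c);q=P[(P[...,2]>.022)&(P[...,2]<.04)&(abs(P[...,0]-.54)<.2)&(abs(P[...,1]-.22)<.14)]
print(len(q),cv2.minAreaRect((q[:,:2]*1000).astype(np.float32)))
go(.43,.10,.20,82.7)
```

```text
1269 ((538.9282836914062, 229.61227416992188), (156.2095947265625, 318.53179931640625), 85.32992553710938)
pos [ 0.462  -0.3345  0.1761] yaw 11.6 j [-0.63  0.4   0.09  1.25  0.    2.31] slide [  5.64 -43.19  -2.58] spin -71.1
```

arm_command(
  slide=[
    [0.5,-6,-2.5],
    [1,-12,-5],
    [2,-18,-7.5],
    [3,-24,-10],
    [4.5,-30,-10],
  ],
  spin=[-10,-20,-30,-40,-50],
)

```text
clock: 6.55
eef_pos: [0.4437, -0.0394, 0.2714]
tool_rot: [0.858, 0.514, 0.001, 0.001]
ft_force: [1.0, 0.1, -3.4]
grip_width: 0.0154
grasp_force: 59.2
```

Run:
```python
from h import *
go(.5,.07,.28,82.7)
```

```text
pos [ 0.4437 -0.0394  0.2714] yaw 61.9 j [-0.09  0.12 -0.04  1.41  0.    1.97] slide [12.31 -0.18 -0.85] spin -20.8
```

arm_command(
  slide=[
    [3,0,-0.8],
    [6,0,-0.8],
    [9,0,-0.8],
    [12.3,-0.2,-0.8],
    [12.3,-0.2,-0.8],
  ],
  spin=[-7,-14,-20.8,-20.8,-20.8],
)

```text
clock: 7.18
eef_pos: [0.5003, 0.07, 0.2768]
tool_rot: [0.751, 0.66, -0.001, -0.001]
ft_force: [-0.6, -1.1, -1.3]
grip_width: 0.0153
grasp_force: 59.3
```

Run:
```python
from h import *
c=camera("wrist");save(c,"w3.png");np.save("w3.npy",c,allow_pickle=True)
for t in ("insert_round","insert_square","insert_slot","tray"):
    print(t,[(round(r["confidence"],2),np.round(r["centre"]).tolist(),np.round(bp(c,r["centre"],.004)[:2],3).tolist()) for r in landmark_of(c,t)[:2]])
P=cloud(c)
for lo,hi in ((.024,.036),(.014,.023),(.005,.012)):
    q=P[(P[...,2]>lo)&(P[...,2]<hi)&(abs(P[...,0]-.54)<.2)&(abs(P[...,1]-.22)<.11)]
    print(len(q),cv2.minAreaRect((q[:,:2]*1000).astype(np.float32)))
go(.446,.236,.12,82.7)
```

```text
insert_round [(0.97, [380.0, 43.0], [0.647, 0.218])]
insert_square [(0.79, [293.0, 43.0], [0.537, 0.231])]
insert_slot [(0.74, [216.0, 44.0], [0.441, 0.243])]
tray []
1954 ((537.8886108398438, 215.9257354736328), (125.5330581665039, 318.5838928222656), 85.2916030883789)
12939 ((537.9967041015625, 215.9708251953125), (129.2660675048828, 312.9752502441406), 84.63419342041016)
4809 ((538.132568359375, 217.8048858642578), (129.16065979003906, 312.17828369140625), 85.34909057617188)
pos [0.4998 0.0675 0.2783] yaw 82.4 j [ 0.13  0.24  0.12  1.46 -0.    1.84] slide [16.   -7.55 15.83] spin -0.3
```

View pics/w3.png

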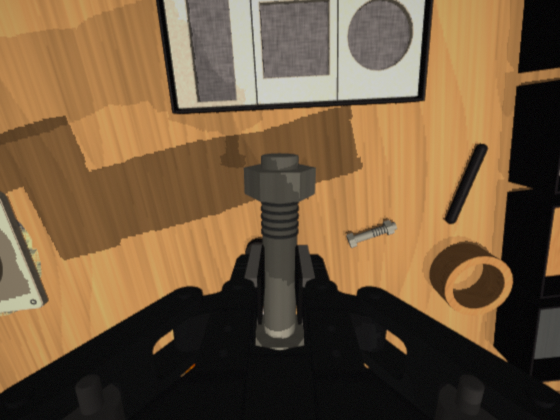

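The bolt is held straight along the tool, and the tray's recesses are clear at (212,45), (294,40) and (380,35). Tray yaw is -4.7° and its centre is (0.539,0.2305).

Run:
```python
from h import *
go(.4375,.239,.06,85.3)
```

```text
pos [0.4998 0.0675 0.2783] yaw 82.4 j [ 0.13  0.24  0.12  1.46 -0.    1.84] slide [16.18 -8.43 21.83] spin -2.9
```

arm_command(
  slide=[
    [4,-2,3],
    [8,-4,6],
    [12,-6,9],
    [16,-8.4,12],
    [16,-8.4,16],
  ],
  spin=[-1,-2,-2.9,-2.9,-2.9],
)

```text
clock: 8.05
eef_pos: [0.4378, 0.2403, 0.1187]
tool_rot: [0.734, 0.679, 0.002, 0.0]
ft_force: [1.5, -0.3, -2.4]
grip_width: 0.0154
grasp_force: 59.4
```

arm_command(
  slide=[
    [0,0,2],
    [0,0,4],
    [0,0,5],
    [0,0,5],
    [0,0,5],
  ],
  spin=[0,0,0,0,0],
)

```text
clock: 8.68
eef_pos: [0.4389, 0.238, 0.0696]
tool_rot: [0.735, 0.678, 0.001, 0.0]
ft_force: [-0.3, -0.1, -2.7]
grip_width: 0.0151
grasp_force: 59.4
```

Run:
```python
from h import *
go(.4375,.239,.0212,85.3)
```

```text
pos [0.4389 0.238  0.0696] yaw 85.3 j [ 0.5   0.37 -0.26  0.93  0.    2.15] slide [ 0.08 -0.15  4.84] spin 0.0
```

arm_command(
  slide=[
    [0.1,-0.1,1.5],
    [0.1,-0.1,3],
    [0.1,-0.1,4],
    [0.1,-0.1,4.5],
    [0.1,-0.1,4.8],
  ],
  spin=[0,0,0,0,0],
)

```text
clock: 9.3
eef_pos: [0.4363, 0.2385, 0.0244]
tool_rot: [0.735, 0.678, -0.001, -0.0]
ft_force: [-16.6, -8.1, 50.7]
grip_width: 0.0148
grasp_force: 65.0
```

arm_command(
  slide=[
    [0,0,0],
    [0,0,0],
    [0,0,0],
    [0,0,0],
    [0,0,0],
  ],
  spin=[0,0,0,0,0],
)

```text
clock: 9.93
eef_pos: [0.4362, 0.2384, 0.0245]
tool_rot: [0.735, 0.678, -0.0, -0.0]
ft_force: [-11.2, -6.9, 32.0]
grip_width: 0.0152
grasp_force: 63.1
```

arm_command(
  slide=[
    [0,0,-0.2],
    [0,0,-0.3],
    [0,0,-0.3],
    [0,0,-0.3],
    [0,0,-0.3],
  ],
  spin=[0,0,0,0,0],
)

```text
clock: 10.55
eef_pos: [0.4361, 0.2384, 0.0247]
tool_rot: [0.735, 0.678, -0.001, -0.0]
ft_force: [-5.6, -3.1, 10.4]
grip_width: 0.0156
grasp_force: 60.6
```

Run:
```python
from h import *
go(.4375,.239,.0212,85.3)
c=camera("wrist");save(c,"w4.png");np.save("w4.npy",c,allow_pickle=True)
print(get_obs()["ft_force"])
```

```text
pos [0.4361 0.2384 0.0247] yaw 85.3 j [ 0.5   0.43 -0.32  0.83  0.    2.15] slide [0.07 0.13 0.35] spin 0.0
[-5.11469167 -2.43883332 10.18535983]
```

View pics/w4.png

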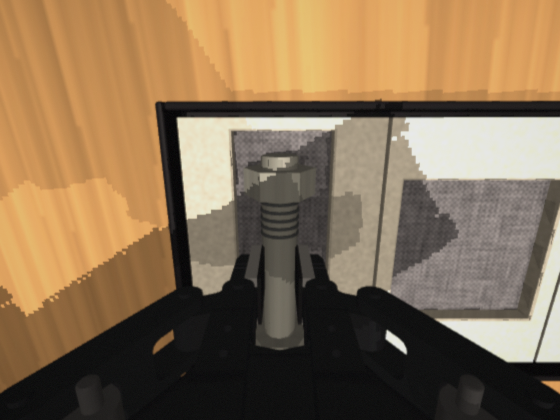

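Run:
```python
from h import *
c=np.load("w4.npy",allow_pickle=True).item();P=cloud(c)
for n,(v0,v1,u0,u1) in dict(nut=(175,192,268,292),shank=(250,300,276,284),head=(335,345,270,290),insert=(140,180,350,370),floor=(140,150,240,255),fingL=(300,310,262,266)).items(): print(n,np.median(P[v0:v1,u0:u1].reshape(-1,3),0).round(4))
```

```text
nut [0.4396 0.2839 0.0418]
shank [0.4357 0.2361 0.0355]
head [0.4328 0.1978 0.036 ]
insert [0.4792 0.2883 0.0218]
floor [0.424  0.2992 0.0122]
fingL [0.4265 0.2184 0.0317]
```

World heights come to floor 12 mm and insert top 22 mm, with the nut top at 42 mm, so the bolt is down on the slot floor. Releasing.

arm_command(
  slide=[
    [0,0,0],
    [0,0,0],
    [0,0,0],
    [0,0,-2],
    [0,0,-4],
  ],
  spin=[0,0,0,0,0],
  jaw=3.4,
)

```text
clock: 11.22
eef_pos: [0.437, 0.2389, 0.0637]
tool_rot: [0.735, 0.678, -0.0, -0.0]
ft_force: [0.3, 0.2, -0.1]
grip_width: 0.0339
grasp_force: 0.0
```

arm_command(
  slide=[
    [0,0,-6],
    [0,0,-12],
    [0,0,-15],
    [0,0,-15],
    [0,0,-15],
  ],
  spin=[0,0,0,0,0],
)

```text
clock: 11.85
eef_pos: [0.4367, 0.2387, 0.2126]
tool_rot: [0.735, 0.678, -0.001, -0.0]
ft_force: [1.3, 0.1, 0.0]
grip_width: 0.0335
grasp_force: 0.0
```

Run:
```python
from h import *
c=camera("top");P=cloud(c)
q=P[(P[...,2]>.033)&(P[...,2]<.05)&(abs(P[...,0]-.4375)<.05)&(abs(P[...,1]-.239)<.07)]
print(len(q), cv2.minAreaRect((q[:,:2]*1000).astype(np.float32)) if len(q)>3 else "")
go(.6065,-.195,.24,17.5)
```

```text
0 
pos [0.4363 0.2385 0.212 ] yaw 85.3 j [ 0.5   0.25 -0.04  1.29  0.    2.15] slide [-41.82  20.48  -2.78] spin 67.8
```

arm_command(
  slide=[
    [-5,2.5,-1],
    [-10.5,5,-2],
    [-16,7.7,-2.8],
    [-21,10.3,-2.8],
    [-26,12.8,-2.8],
  ],
  spin=[9,18,27,36,45],
  jaw=8,
)

```text
clock: 12.52
eef_pos: [0.5433, -0.0324, 0.2397]
tool_rot: [0.94, 0.342, -0.001, -0.001]
ft_force: [0.2, 0.2, -0.1]
grip_width: 0.0802
grasp_force: 0.0
```

Run:
```python
from h import *
go(.57,-.205,.24,17.5)
```

```text
pos [ 0.5433 -0.0324  0.2397] yaw 40.0 j [-0.06  0.33  0.15  1.39  0.    2.38] slide [-9.06 14.94 -0.04] spin 22.5
```

arm_command(
  slide=[
    [-2.5,4,0],
    [-5,8,0],
    [-7.5,12,0],
    [-9,15,0],
    [-9,15,0],
  ],
  spin=[7,14,22.5,22.5,22.5],
)

```text
clock: 13.15
eef_pos: [0.5713, -0.2054, 0.2387]
tool_rot: [0.988, 0.153, -0.002, -0.001]
ft_force: [-0.6, 0.5, 0.6]
grip_width: 0.0801
grasp_force: 0.0
```

Run:
```python
from h import *
c=camera("wrist");save(c,"w5.png");P=cloud(c)
q=(P[(P[...,2]>.042)&(P[...,2]<.06)&(abs(P[...,0]-.606)<.04)&(abs(P[...,1]+.195)<.04)][:,:2]*1000).astype(np.float32)
print(len(q),cv2.minAreaRect(q))
q=P[(P[...,2]>.018)&(P[...,2]<.035)&(abs(P[...,0]-.619)<.06)&(abs(P[...,1]+.32)<.05)];print("wheel",len(q),cv2.minAreaRect((q[:,:2]*1000).astype(np.float32)))
go(.6065,-.195,.09,17.5)
```

```text
359 ((606.8152465820312, -194.49517822265625), (38.6538200378418, 40.806400299072266), 17.627071380615234)
wheel 1728 ((619.6537475585938, -320.6762390136719), (55.73193359375, 56.87162399291992), 18.779701232910156)
pos [ 0.5712 -0.2039  0.2391] yaw 17.7 j [-0.34  0.46  0.34  1.46  0.    2.49] slide [ 3.69  0.27 14.9 ] spin 0.2
```

View pics/w5.png

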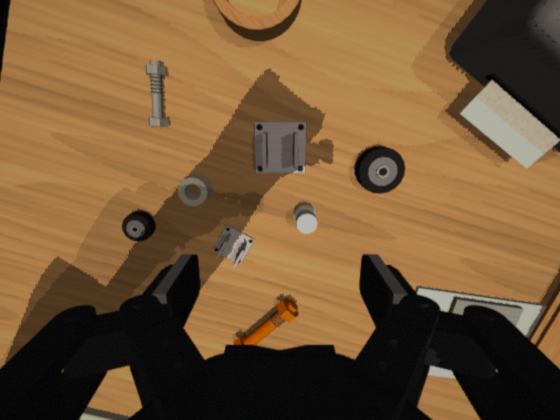

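The fork (280,148) has its cheeks parallel to the tool's x axis, as intended. Descending.

arm_command(
  slide=[
    [1.5,0.1,4],
    [3,0.2,8],
    [3.7,0.2,12],
    [3.7,0.2,15],
    [3.7,0.2,15],
  ],
  spin=[0,0,0,0,0],
  jaw=6.5,
)

```text
clock: 13.82
eef_pos: [0.6049, -0.1913, 0.0877]
tool_rot: [0.988, 0.156, -0.004, -0.002]
ft_force: [0.4, -0.2, 0.3]
grip_width: 0.0648
grasp_force: 0.0
```

arm_command(
  slide=[
    [0,0,2],
    [0,0,4],
    [0,0,6],
    [0,0,7.3],
    [0,0,7.3],
  ],
  spin=[0,0,0,0,0],
)

```text
clock: 14.45
eef_pos: [0.6075, -0.1933, 0.0185]
tool_rot: [0.988, 0.155, -0.0, -0.0]
ft_force: [-0.5, -0.1, 0.6]
grip_width: 0.0648
grasp_force: 0.0
```

Run:
```python
from h import *
go(.6068,-.1945,.015,17.6)
```

```text
pos [ 0.6075 -0.1933  0.0185] yaw 17.9 j [-0.31  0.67  0.09  1.    0.    2.52] slide [-0.11  0.09  0.35] spin 0.3
```

arm_command(
  slide=[
    [-0.1,0.1,0.2],
    [-0.1,0.1,0.2],
    [-0.1,0.1,0.2],
    [-0.1,0.1,0.2],
    [-0.1,0.1,0.2],
  ],
  spin=[0.3,0.3,0.3,0.3,0.3],
  jaw=2,
)

```text
clock: 15.08
eef_pos: [0.6081, -0.1954, 0.0179]
tool_rot: [0.988, 0.152, 0.001, 0.0]
ft_force: [-0.5, 0.4, 6.3]
grip_width: 0.0403
grasp_force: 62.6
```

arm_command(
  slide=[
    [0,0,-1],
    [0,0,-4],
    [0,0,-8],
    [0,0,-13],
    [0,0,-16],
  ],
  spin=[0,0,0,0,0],
)

```text
clock: 15.7
eef_pos: [0.6077, -0.1952, 0.1794]
tool_rot: [0.988, 0.152, 0.001, 0.001]
ft_force: [1.0, 0.4, -1.7]
grip_width: 0.0403
grasp_force: 61.9
```

Run:
```python
from h import *
go(.539,.2305,.18,85.3)
```

```text
pos [ 0.6077 -0.1952  0.1794] yaw 17.5 j [-0.31  0.54  0.32  1.34 -0.    2.52] slide [  6.27 -42.66  -0.11] spin -67.8
```

arm_command(
  slide=[
    [0.7,-5.5,0],
    [1.5,-11,0],
    [2.3,-16,0],
    [3,-21.5,0],
    [4,-27,0],
  ],
  spin=[-9,-18,-27,-36,-45],
)

```text
clock: 16.32
eef_pos: [0.5629, 0.0759, 0.1764]
tool_rot: [0.854, 0.521, -0.001, -0.0]
ft_force: [0.3, 0.6, -1.4]
grip_width: 0.04
grasp_force: 61.9
```

Run:
```python
from h import *
go(.539,.2305,.12,85.3)
```

```text
pos [0.5629 0.0759 0.1764] yaw 62.8 j [ 0.13  0.4   0.09  1.26 -0.    2.18] slide [12.66 -9.18  5.64] spin -22.5
```

arm_command(
  slide=[
    [3.2,-2.3,0],
    [6.4,-4.6,0],
    [9.5,-6.9,1],
    [12.7,-9.2,2],
    [12.7,-9.2,5],
  ],
  spin=[-7,-14,-22.5,-22.5,-22.5],
)

```text
clock: 16.95
eef_pos: [0.5413, 0.2331, 0.1275]
tool_rot: [0.736, 0.677, 0.002, 0.0]
ft_force: [-0.4, -0.9, -1.8]
grip_width: 0.0401
grasp_force: 61.9
```

arm_command(
  slide=[
    [0,0,2],
    [0,0,4],
    [0,0,5],
    [0,0,5],
    [0,0,5],
  ],
  spin=[0,0,0,0,0],
)

```text
clock: 17.58
eef_pos: [0.5416, 0.2298, 0.0775]
tool_rot: [0.737, 0.676, 0.001, 0.0]
ft_force: [-0.1, 0.6, -2.0]
grip_width: 0.04
grasp_force: 61.9
```

Run:
```python
from h import *
go(.539,.2305,.031,85.3)
c=camera("wrist");save(c,"w6.png")
```

```text
pos [0.5416 0.2298 0.0775] yaw 85.0 j [ 0.4   0.52 -0.    1.05 -0.    2.06] slide [ 0.05 -0.27  4.65] spin -0.3
```

View pics/w6.png

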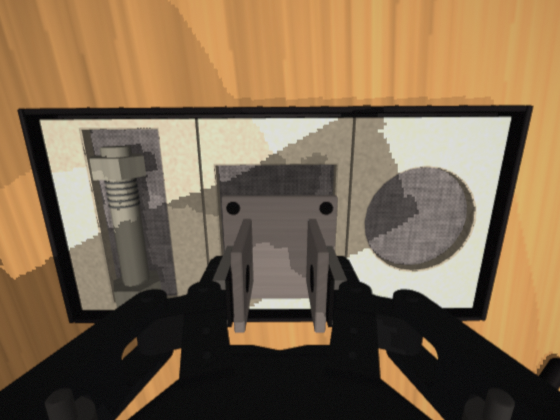

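The bolt sits in its slot (125,210), and the fork hangs level above the square recess, about 2–3 mm too far towards +x. Correcting and lowering.

arm_command(
  slide=[
    [0,-0.3,1.5],
    [0,-0.3,3],
    [0,-0.3,4],
    [0,-0.3,4.5],
    [0,-0.3,4.7],
  ],
  spin=[0,-0.3,-0.3,-0.3,-0.3],
)

```text
clock: 18.25
eef_pos: [0.5375, 0.2296, 0.0299]
tool_rot: [0.735, 0.678, -0.001, -0.0]
ft_force: [-6.0, -2.8, 9.6]
grip_width: 0.0404
grasp_force: 63.3
```

arm_command(
  slide=[
    [0,0,0],
    [0,0,0],
    [0,0,0],
    [0,0,0],
    [0,0,0],
  ],
  spin=[0,0,0,0,0],
)

```text
clock: 18.88
eef_pos: [0.5384, 0.23, 0.0299]
tool_rot: [0.735, 0.678, 0.0, 0.0]
ft_force: [1.0, 0.1, -0.1]
grip_width: 0.0403
grasp_force: 62.0
```

arm_command(
  slide=[
    [0,0,0],
    [0,0,0],
    [0,0,0],
    [0,0,-2],
    [0,0,-5],
  ],
  spin=[0,0,0,0,0],
  jaw=6,
)

```text
clock: 19.5
eef_pos: [0.537, 0.2294, 0.079]
tool_rot: [0.735, 0.678, -0.001, -0.001]
ft_force: [0.8, -0.4, 0.8]
grip_width: 0.0601
grasp_force: 0.0
```

arm_command(
  slide=[
    [0,0,-6],
    [0,0,-10],
    [-3,0,-12],
    [-8,2,-12],
    [-13,4,-12],
  ],
  spin=[0,0,0,0,0],
)

```text
clock: 20.12
eef_pos: [0.5677, 0.0962, 0.2005]
tool_rot: [0.735, 0.678, 0.001, 0.0]
ft_force: [0.3, 0.3, -0.4]
grip_width: 0.0598
grasp_force: 0.0
```

Run:
```python
from h import *
c=camera("wrist");save(c,"w7.png")
go(.6195,-.3205,.20,95)
```

```text
pos [0.5693 0.0893 0.2001] yaw 85.0 j [ 0.16  0.41  0.16  1.32 -0.01  1.82] slide [-40.38   8.58   0.22] spin -10.0
```

View pics/w7.png

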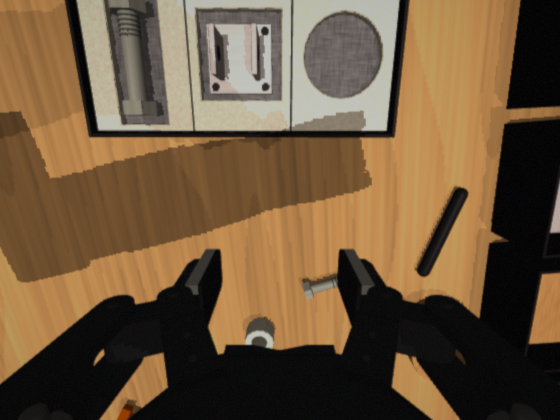

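Bolt (135,55) and fork (240,55) both lie in their recesses. Now the wheel.

arm_command(
  slide=[
    [-5.5,1,0],
    [-11,2,0],
    [-17,3.5,0],
    [-22.5,4.8,0],
    [-28,6,0],
  ],
  spin=[-2,-4,-6,-8,-10],
  jaw=8,
)

```text
clock: 20.8
eef_pos: [0.6044, -0.1886, 0.1997]
tool_rot: [0.673, 0.74, 0.0, 0.0]
ft_force: [1.3, 0.4, 0.3]
grip_width: 0.0796
grasp_force: 0.0
```

arm_command(
  slide=[
    [-4,0.5,0],
    [-8,0.5,0],
    [-12,0.5,0],
    [-12,0.5,0],
    [-12,0.5,0],
  ],
  spin=[0,0,0,0,0],
)

```text
clock: 21.42
eef_pos: [0.6203, -0.3055, 0.1992]
tool_rot: [0.674, 0.739, 0.0, -0.001]
ft_force: [-0.2, 0.1, 0.0]
grip_width: 0.0803
grasp_force: 0.0
```

Run:
```python
from h import *
go(.6195,-.3205,.08,95)
c=camera("wrist");P=cloud(c);
q=P[(P[...,2]>.018)&(P[...,2]<.035)&(abs(P[...,0]-.619)<.06)&(abs(P[...,1]+.32)<.05)];print("wheel",len(q),cv2.minAreaRect((q[:,:2]*1000).astype(np.float32)) if len(q) else 0)
```

```text
pos [ 0.6203 -0.3055  0.1992] yaw 95.3 j [-0.46  0.66  0.57  1.48  0.    1.02] slide [-1.5  -0.21 11.92] spin 0.3
wheel 1979 ((620.1873168945312, -320.52459716796875), (56.292694091796875, 57.01011657714844), 76.45915985107422)
```

arm_command(
  slide=[
    [-0.7,-0.1,4],
    [-1.5,-0.2,8],
    [-1.5,-0.2,12],
    [-1.5,-0.2,16],
    [-1.5,-0.2,17],
  ],
  spin=[0,0,0,0,0],
)

```text
clock: 22.1
eef_pos: [0.6178, -0.3182, 0.0265]
tool_rot: [0.673, 0.74, -0.001, -0.003]
ft_force: [-0.3, -0.2, -0.1]
grip_width: 0.08
grasp_force: 0.0
```

arm_command(
  slide=[
    [0,0,1],
    [0,0,2],
    [0,0,2.4],
    [0,0,2.4],
    [0,0,2.4],
  ],
  spin=[0,0,0,0,0],
)

```text
clock: 22.72
eef_pos: [0.6202, -0.3214, 0.0064]
tool_rot: [0.674, 0.739, 0.0, 0.001]
ft_force: [0.4, -0.1, 0.0]
grip_width: 0.0801
grasp_force: 0.0
```

Run:
```python
from h import *
go(.620,-.3205,.005,95)
```

```text
pos [ 0.6202 -0.3214  0.0064] yaw 95.3 j [-0.48  0.79  0.29  1.08  0.    1.  ] slide [ 0.09 -0.02  0.14] spin 0.3
```

arm_command(
  slide=[
    [0.1,0,0.1],
    [0.1,0,0.1],
    [0.1,0,0.1],
    [0.1,0,0.1],
    [0.1,0,0.1],
  ],
  spin=[0,0,0,0,0],
  jaw=4,
)

```text
clock: 23.35
eef_pos: [0.6204, -0.3203, 0.0055]
tool_rot: [0.673, 0.739, 0.0, 0.001]
ft_force: [0.6, 0.8, 6.2]
grip_width: 0.0558
grasp_force: 64.3
```

arm_command(
  slide=[
    [0,0,-1],
    [0,0,-4],
    [0,0,-8],
    [0,0,-12],
    [0,0,-15],
  ],
  spin=[0,0,0,0,0],
)

```text
clock: 23.98
eef_pos: [0.6197, -0.3201, 0.1564]
tool_rot: [0.673, 0.739, 0.0, 0.0]
ft_force: [0.6, 0.7, -1.4]
grip_width: 0.0558
grasp_force: 63.7
```

Run:
```python
from h import *
go(.641,.222,.15,135)
```

```text
pos [ 0.6197 -0.3201  0.1564] yaw 95.3 j [-0.48  0.68  0.5   1.39 -0.    1.  ] slide [53.78  7.15  0.62] spin -39.7
```

arm_command(
  slide=[
    [5.5,0.7,0],
    [11,1.4,0],
    [16.5,2.1,0],
    [22,2.8,0],
    [27.5,3.6,0],
  ],
  spin=[-4,-8,-12,-16,-20],
)

```text
clock: 24.6
eef_pos: [0.6293, -0.0412, 0.1543]
tool_rot: [0.534, 0.845, -0.0, -0.001]
ft_force: [1.3, 0.9, -0.0]
grip_width: 0.0559
grasp_force: 63.7
```

Run:
```python
from h import *
go(.641,.222,.10,135)
```

```text
pos [ 0.6293 -0.0412  0.1543] yaw 115.4 j [-0.07  0.54  0.25  1.28 -0.    1.06] slide [23.26 12.37  5.43] spin -19.6
```

arm_command(
  slide=[
    [5,2.6,0],
    [10,5.3,0],
    [15,8,0],
    [19,10.1,0],
    [23.2,12.4,0],
  ],
  spin=[-4,-8,-12,-16,-19.6],
)

```text
clock: 25.22
eef_pos: [0.6422, 0.2212, 0.1542]
tool_rot: [0.382, 0.924, -0.001, -0.001]
ft_force: [0.9, -0.9, -0.8]
grip_width: 0.0558
grasp_force: 63.7
```

arm_command(
  slide=[
    [0,0,3],
    [0,0,6],
    [0,0,9],
    [0,0,9],
    [0,0,9],
  ],
  spin=[0,0,0,0,0],
)

```text
clock: 25.85
eef_pos: [0.6433, 0.2199, 0.0655]
tool_rot: [0.383, 0.924, 0.0, 0.0]
ft_force: [-0.1, 0.0, -1.6]
grip_width: 0.0559
grasp_force: 63.9
```

Run:
```python
from h import *
go(.641,.222,.022,135)
c=camera("wrist");save(c,"w8.png")
```

```text
pos [0.6433 0.2199 0.0655] yaw 134.9 j [0.33 0.7  0.29 1.16 0.   1.12] slide [ 0.31 -0.02  4.35] spin -0.1
```

View pics/w8.png

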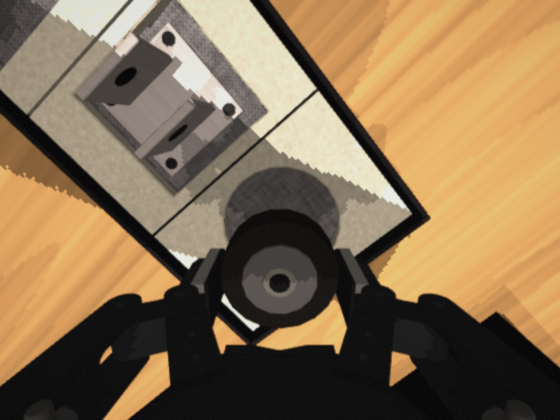

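The wheel is held flat (280,280) over the round recess. Lowering.

arm_command(
  slide=[
    [0.3,0,1.5],
    [0.3,0,3],
    [0.3,0,4],
    [0.3,0,4.4],
    [0.3,0,4.6],
  ],
  spin=[0,0,0,0,0],
)

```text
clock: 26.52
eef_pos: [0.6407, 0.2219, 0.0182]
tool_rot: [0.383, 0.924, -0.0, -0.0]
ft_force: [-0.4, -0.4, -0.6]
grip_width: 0.0558
grasp_force: 63.9
```

arm_command(
  slide=[
    [0,0,0],
    [0,0,0],
    [0,0,0],
    [0,0,0],
    [0,0,0],
  ],
  spin=[0,0,0,0,0],
)

```text
clock: 27.15
eef_pos: [0.6408, 0.222, 0.0187]
tool_rot: [0.383, 0.924, 0.0, 0.0]
ft_force: [-0.0, 0.5, -1.3]
grip_width: 0.0558
grasp_force: 63.9
```

arm_command(
  slide=[
    [0,0,0],
    [0,0,0],
    [0,0,0],
    [0,0,-2],
    [0,0,-5],
  ],
  spin=[0,0,0,0,0],
  jaw=6.8,
)

```text
clock: 27.78
eef_pos: [0.6397, 0.2216, 0.0678]
tool_rot: [0.383, 0.924, -0.001, -0.001]
ft_force: [1.1, -0.7, -0.2]
grip_width: 0.0682
grasp_force: 0.0
```

arm_command(
  slide=[
    [0,0,-6],
    [0,0,-12],
    [-5,0,-14],
    [-10,0,-14],
    [-15,0,-14],
  ],
  spin=[0,0,0,0,0],
)

```text
clock: 28.4
eef_pos: [0.7478, 0.1151, 0.21]
tool_rot: [0.383, 0.924, 0.001, 0.001]
ft_force: [0.8, 0.1, -0.3]
grip_width: 0.0675
grasp_force: 0.0
```

arm_command(
  slide=[
    [0,0,0],
    [0,0,0],
    [0,0,0],
    [0,0,0],
    [0,0,0],
  ],
  spin=[0,0,0,0,0],
)

```text
clock: 29.02
eef_pos: [0.7464, 0.1167, 0.2095]
tool_rot: [0.383, 0.924, 0.0, 0.0]
ft_force: [-0.0, -0.9, 0.4]
grip_width: 0.0681
grasp_force: 0.0
```

Run:
```python
from h import *
c=camera("wrist");save(c,"w9.png");P=cloud(c)
for n,x,y,lo,hi,r in (("wheel",.641,.222,.03,.05,.05),("cheeks",.539,.2305,.055,.08,.045),("bolt",.4375,.239,.03,.055,.07)):
    q=P[(P[...,2]>lo)&(P[...,2]<hi)&(np.hypot(P[...,0]-x,P[...,1]-y)<r)]
    print(n,len(q),np.median(q[:,2]).round(4),cv2.minAreaRect((q[:,:2]*1000).astype(np.float32)))
```

```text
wheel 3126 0.0364 ((641.2200927734375, 220.77825927734375), (57.06679916381836, 56.72645950317383), 22.33574676513672)
cheeks 0 nan ((0.0, 0.0), (0.0, 0.0), 0.0)
bolt 0 nan ((0.0, 0.0), (0.0, 0.0), 0.0)
  return _methods._mean(a, axis=axis, dtype=dtype,
  ret = ret.dtype.type(ret / rcount)
```

View pics/w9.png

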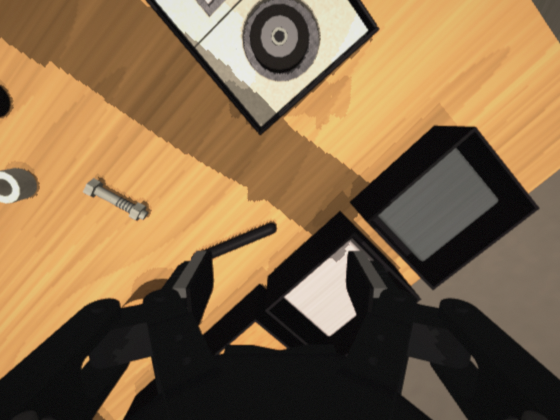

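The wheel lies flat and centred in the round recess (281,38), its top at 36 mm. One last check of the bolt and fork from the fixed cameras.

Run:
```python
from h import *
for n in ("scene","top"):
    c=camera(n);save(c,n+"9.png");P=cloud(c)
    for k,x,y,lo,hi,r in (("cheeks",.539,.2305,.052,.08,.045),("bolt",.4375,.239,.027,.055,.062)):
        q=P[(P[...,2]>lo)&(P[...,2]<hi)&(np.hypot(P[...,0]-x,P[...,1]-y)<r)]
        if len(q)>3: print(n,k,len(q),np.percentile(q[:,2],[50,95]).round(4),[np.round(v,1) for v in cv2.minAreaRect((q[:,:2]*1000).astype(np.float32))])
cv2.imwrite("pics/end.png",cv2.resize(cv2.imread("pics/scene9.png")[130:280,140:340],None,fx=4,fy=4))
```

```text
scene cheeks 75 [0.0606 0.0653] [array([543. , 230.4]), array([45.1, 41.8]), np.float64(84.8)]
scene bolt 256 [0.0347 0.044 ] [array([428.5, 233.4]), array([102.1, 111.6]), np.float64(22.7)]
top cheeks 57 [0.0594 0.0636] [array([537.4, 227.2]), array([38.7, 41.8]), np.float64(85.3)]
top bolt 199 [0.0325 0.042 ] [array([425.8, 248.5]), array([107.3,  76.2]), np.float64(20.4)]
```

View pics/end.png

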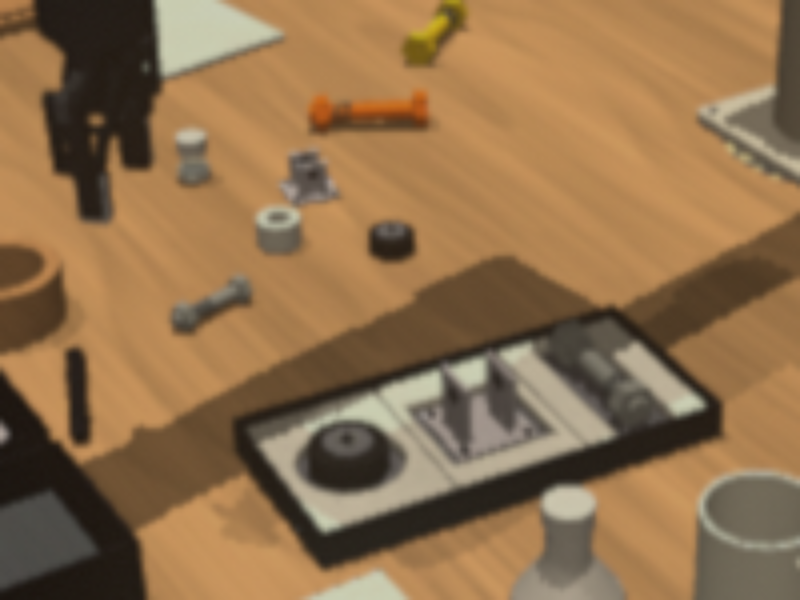

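The wheel, fork and bolt are all seated in the tray, the small parts haven't moved and the arm is clear. Handing in.

```bash
python3 -c "
from workcell import *
print(job_done())"
```

```text
the job is handed in; nothing more can be done
None
```

I packed the large wheel, long bolt and large fork into their recesses and handed the job in at about 29 s of the 88 s; the cameras showed all three seated and the small parts where they started, but the hand-in gave no verdict.

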